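# Clear the paint table

### The arm

A 6-joint arm with a two-finger parallel gripper is mounted at the origin on the work surface. World frame = base frame: x ahead of the robot, y to its left, z up, the work surface at z = 0. Lengths are in m, angles in rad, forces in N, time in s.
With the tool pointing down it reaches from about 0.35 to 0.875 m from the base axis. Payload 4.2 kg.
Tool frame: the origin (TCP) lies midway between the tips of the shut fingers; the grasp point (between the pads) lies bot.hold_point_z behind it (bot.hold_point_z is the distance from the TCP to the grasp point, in m); z points along the fingers, y is the line along which they close (so a half turn about z gives the same grasp; the last joint's range is limited). The gripper opens to 87 mm and grips with 3 to 60 N. Pads are 19 mm wide; open, the fingers measure 117 mm over their backs; the gripper's body (75 mm by 190 mm) begins 51 mm behind the grasp point.
Start: joints at [-1.087, 0.385, 0.008, 0, -1.194, -0.259], TCP at [0.139, -0.609, 0.223] pointing down, gripper open.
Joint ranges: [-3.14, 3.14], [-1.21, 2.06], [-1.07, 1.41], [-3.16, 2.05], [-2.99, -0.16], [-3.1, 3.1]. Speed limits (rad/s): [2.79, 2.79, 3.14, 3.14, 3.14, 3.14].

### API

Orientations are given as a 3x3 rotation matrix whose columns are the frame's x, y, z axes.
In Python, from rig import bot, eyes, ticket, finder gives the robot as it stands.
- The arm moves only by the shell command python3 -m inch 'ROWS' [FORCE]. ROWS is JSON, one flat list of numbers, 5 for each row, row after row: the gripper's target within -1 to 1 (shut at 1, half-way at 0, fully open at -1), then the shift along the world's x, y, z each as a share of 5 cm, from -1 to 1, then the turn about the world's z as a share of 0.5 rad, from -1 to 1. A call has 1 to 8 rows; each row shifts and turns the commanded pose from where the row before left it; what a row does not reach is not made up. A row lasts 1/10 s, in which the tool goes at most 50 mm and 8.59 degrees, less where a joint would pass 70% of its speed; a pose out of reach is approached as far as the arm can. A call with a number of a shift or a turn outside -1 to 1 is refused whole. A call with a gripper value outside its range is refused whole. The fingers move at their own pace and stop on an object; FORCE is the grip in N (left out, the last holds). Time passes only in rows, so rows that do not move let the fingers close. It gives the time, the measured TCP pose, the force, the opening and the grip force at its end, in the units of the state.
- bot.read_state(): the state, without advancing time (a new reading comes with each control period).
- eyes.read_camera(name): name is "side" or "top" or "wrist"; returns the picture (420x560x3 uint8, red, green, blue); there is no depth.
- eyes.get_calibration(name): a dict with "mtx" (3x3 intrinsics, pixels), "k1" (the pictures are not rectified: a ray, as slopes to the right and down, at radius r is drawn at 1 + k1 r^2 times it, then the intrinsics apply), "pose" (4x4, takes a point from camera to world coordinates). Camera axes: x right, y down, z forward; pixel columns grow to the right and rows downward; lengths in m; the calibration is good to about 2 mm. A picture is of the moment at which its call begins: read the wrist's pose just before it. get_calibration takes no time and is no camera call; for the wrist camera it gives the pose at the moment of the call.
- ticket.finish_job(): hands the job in; it is judged then, once.
Trained networks look in the newest picture that a camera, given by its name, has taken for a name from the list of things; names that differ only in an ending like _2 or _b are one class to them, and where a whole thing is asked for, a point or a joint stands for the part that bears it (a point fixed in the world has none). Each returns a list of dicts, best first, with "p" (0 to 1); they miss things now and then, are a little off and sometimes report something else, mostly with a low value. They report only what shows in the picture. A call takes as long as a camera call.
- finder.silhouettes(camera, name): "mask" (420x560 bool, what is visible of it) and "bbox" ([left, top, right, bottom] in pixels, round what is visible of it).
The state is a dict: "t": time; "joint_positions": joint angles; "joint_vel": joint speeds; "joint_efforts": joint torques, N m; "tool_pos": TCP position; "tcp_rot": TCP orientation; "force": force on the tool from outside, world axes, zero at the start; "torque": the same for the moment, N m; "gripper_width": opening from 0.0 (shut) to 1.0 (fully open); "grasp_force": force on a finger pad.
Only numpy, scipy, OpenCV 4.12 (cv2) and the standard library are available. Lean on these libraries where they do the work, as an engineer would, in place of code of your own. Each camera call takes 0.05 s, during which the arm holds its last target. There are 200 camera calls.

### The job

Clear the paint table: stand both white lidded jars upright in the long low tray, and stand the white nozzle bottle upright in the round stand. Stack the two wooden sample boards flat on the sloping rack, the larger one underneath and the smaller one on top of it, each lying lengthwise up the slope, centred across the rack, with its lower end up against the stop at the bottom. Leave the mug and the roll of tape where they are.

Things in the scene. Friction and masses are not known exactly. Their poses are not given: they have to be found in the camera images.
- big_jar_center (a point): the bigger paint jar: plain white round jar with a black lid, 58 mm diameter, 74 mm tall (the lid is the top 20 mm, 54 mm diameter), about 220 g, standing upright on the table, loose. The point is its centre, half-way up (37 mm above its underside); z is its upright axis.
- small_jar_center (a point): the smaller paint jar: plain white round jar with a black lid, 46 mm diameter, 56 mm tall (the lid is the top 14 mm, 42 mm diameter), about 110 g, standing upright, loose. The point is its centre, half-way up (28 mm above its underside); z is its upright axis.
- bottle_center (a point): the nozzle bottle: all-white round squeeze bottle (rigid), 42 mm diameter up to 52 mm high, then a shoulder narrowing to a 20 mm cap and a pointed nozzle, 80 mm tall over all, about 90 g, standing upright, loose. The point is on its axis half-way up (40 mm above its underside); z is its upright axis.
- large_board_center (a point): the larger sample board: plain light-wood rectangular board, 110 mm long (its x axis), 56 mm wide (its y axis), 12 mm thick (z), about 55 g, lying flat on the table, loose, its length roughly pointing away from the robot. The point is its centre, 6 mm above its underside.
- small_board_center (a point): the smaller sample board: plain light-wood rectangular board, 80 mm long (its x axis), 40 mm wide (its y axis), 12 mm thick (z), about 30 g, lying flat on the table, loose, its length roughly pointing away from the robot. The point is its centre, 6 mm above its underside.
- deck: sloping deck of the fixed plywood rack: surface 145 mm (x, up the slope) by 120 mm (y), rising 18 degrees away from the robot, no side walls; at its low end a darker wooden stop, 30 mm proud of the surface, 8 mm thick. Origin: on the surface at the foot of the stop's inner face, midway across, 12 mm above the table; z square out of the surface. Boards lie with their x along this x, either way.
- tray: the long low tray: fixed aluminium open tray, 118 mm (its x) by 198 mm (its y) outside, walls 4 mm thick and 16 mm high, floor 4 mm thick, so 110 by 190 mm inside; room for both jars side by side along its y. Its origin is the centre of its underside, at table height.
- stand: the round stand: fixed shallow terracotta cup, 78 mm outside diameter, 70 mm inside, 22 mm high, floor 4 mm thick. Its origin is the centre of its underside, at table height; z up.
- mug: white mug with a handle, 76 mm diameter, 85 mm tall, loose, to be left alone, standing beyond the tray, stand and rack. Its origin is the centre of its underside.
- tape: roll of paper tape lying flat, 96 mm outside diameter, 24 mm high, loose, to be left alone. Its origin is the centre of its underside.

How it is judged:
At the end, for the whole second after the job is handed in: Jars upright on the tray's floor, bottle upright in the stand (all within 0.12 rad). Large board flat on the deck, small flat on it, each lengthwise up the slope within 0.2 rad, centred within 13 mm, its lower end within 10 mm of the stop. All released and at rest (x of big_jar_center in the frame of tray between -0.036 and 0.036 m and y of big_jar_center in the frame of tray between -0.08 and 0.08 m and z of big_jar_center in the frame of tray between 0.035 and 0.047 m and angle between each of big_jar_center, small_jar_center, bottle_center's own z axis and vertical below 0.12 rad and x of small_jar_center in the frame of tray between -0.036 and 0.036 m and y of small_jar_center in the frame of tray between -0.08 and 0.08 m and z of small_jar_center in the frame of tray between 0.026 and 0.038 m and horizontal distance between bottle_center and stand below 0.018 m and z of bottle_center in the frame of stand between 0.038 and 0.05 m and x of large_board_center in the frame of deck between 0.051 and 0.065 m and y of large_board_center in the frame of deck between -0.013 and 0.013 m and z of large_board_center in the frame of deck between 0.002 and 0.01 m and angle between the x axis of each of large_board_center, small_board_center and the x axis of deck, either way round below 0.2 rad and angle between the z axis of each of large_board_center, small_board_center and the z axis of deck, either way round below 0.1 rad and x of small_board_center in the frame of deck between 0.036 and 0.05 m and y of small_board_center in the frame of deck between -0.013 and 0.013 m and z of small_board_center in the frame of deck between 0.014 and 0.022 m and linear speed of each of big_jar, small_jar, bottle, large_board, small_board below 0.02 m/s); the robot touches nothing.
It fails at once if the mug is moved by more than 20 mm (distance of mug from where it was at the start of the episode above 0.02 m).
It fails at once if the roll of tape is moved by more than 20 mm (distance of tape from where it was at the start of the episode above 0.02 m).
It also fails if it takes over 141 s, if anything falls off the work surface, if the arm or the gripper's body presses on something with over 40 N, if the wrist force passes 120 N, or if a joint passes its speed limit or range.

## Working session

There is one attempt and no reset: what is moved stays moved. The work goes in short steps, Python scripts to look and compute and a shell command to move; the robot and the scene stay as the last step left them, time stands still between calls to the robot, and variables do not carry over. Pictures are saved under pics/ and viewed, at most 14 in all, crops included, and the job is handed in when it is done.

```bash
ls; mkdir -p pics; python3 - <<'E'
from rig import bot, eyes
import cv2,numpy as np
print(bot.hold_point_z, {k:np.round(v,3).tolist() for k,v in bot.read_state().items()})
for c in("top","side"):
    im=eyes.read_camera(c); cv2.imwrite(f"pics/{c}0.png",im[:,:,::-1]); 
for c in("top","side","wrist"):
    k=eyes.get_calibration(c);print(c,np.round(k["mtx"],1).tolist(),k["k1"],np.round(k["pose"],3).tolist())
E
```

```text
pics
0.0187 {'t': 0.0, 'joint_positions': [-1.087, 0.386, 0.007, -0.001, -1.194, -0.259], 'joint_vel': [-0.001, 0.0, -0.0, -0.001, -0.001, -0.002], 'joint_efforts': [-0.0, -39.067, 18.741, 4.22, 0.011, -0.0], 'tool_pos': [0.139, -0.609, 0.221], 'tcp_rot': [[-0.975, -0.223, -0.001], [-0.223, 0.975, 0.002], [0.0, 0.002, -1.0]], 'force': [0.332, -0.831, -0.108], 'torque': [-0.059, -0.005, 0.017], 'grasp_force': 0.0, 'gripper_width': 1.003}
top [[400.8, 0.0, 278.5], [0.0, 400.8, 206.3], [0.0, 0.0, 1.0]] -0.03409763999065162 [[0.011, -0.987, 0.16, 0.449], [-1.0, -0.009, 0.013, 0.003], [-0.011, -0.16, -0.987, 1.12], [0.0, 0.0, 0.0, 1.0]]
side [[386.8, 0.0, 272.8], [0.0, 386.8, 208.1], [0.0, 0.0, 1.0]] -0.07001319938035389 [[0.729, -0.334, 0.597, 0.11], [-0.684, -0.367, 0.63, -0.54], [0.009, -0.868, -0.496, 0.482], [0.0, 0.0, 0.0, 1.0]]
wrist [[308.0, 0.0, 276.8], [0.0, 308.0, 213.3], [0.0, 0.0, 1.0]] -0.04758822770097176 [[-0.223, 0.938, 0.266, 0.066], [0.975, 0.214, 0.062, -0.625], [0.001, 0.273, -0.962, 0.385], [0.0, 0.0, 0.0, 1.0]]
```

View pics/top0.png

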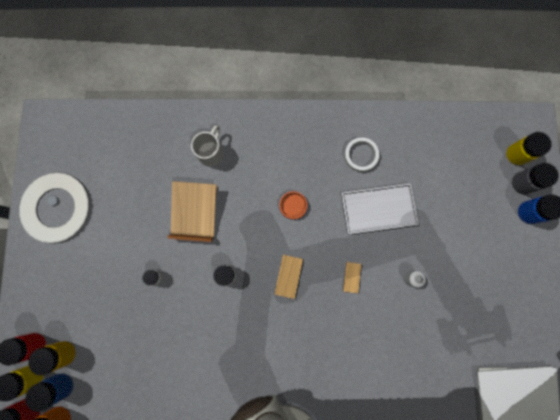

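View pics/side0.png

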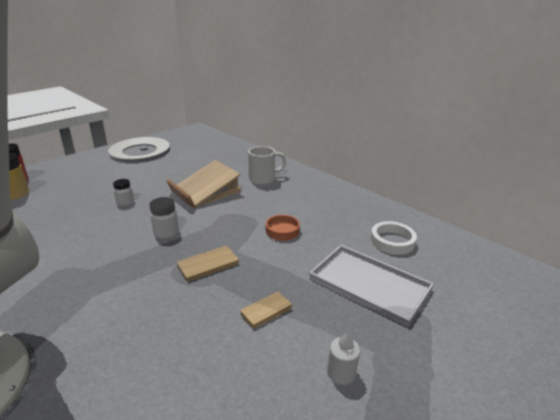

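The top view shows the big jar at (224,275), small jar (152,277), large board (289,277), small board (353,277), bottle (417,280), tray (380,210), stand (293,206), rack (194,211), mug (205,145) and tape (362,154). The side view shows the same things unobstructed.

```bash
cat > h.py <<'E'
import numpy as np, cv2
from scipy.optimize import minimize
from rig import bot, eyes, finder
def proj(k,P):
    T=np.linalg.inv(k["pose"]); p=P@T[:3,:3].T+T[:3,3]; s=p[:,:2]/p[:,2:]
    s=s*(1+k["k1"]*(s**2).sum(1,keepdims=True)); return s@k["mtx"][:2,:2].T+k["mtx"][:2,2]
def ray(k,uv,z):
    d=np.array([[k["k1"],0,0,0]]).ravel()
    s=cv2.undistortPoints(np.array(uv,float).reshape(-1,1,2),k["mtx"],d).reshape(-1,2)
    v=np.c_[s,np.ones(len(s))]@k["pose"][:3,:3].T; o=k["pose"][:3,3]
    return o+v*((z-o[2])/v[:,2:])
a=np.linspace(0,2*np.pi,40,endpoint=False)
cyl=lambda *rz:np.vstack([np.c_[r*np.cos(a),r*np.sin(a),0*a+z] for r,z in rz])
box=lambda l,w,z0,z1:np.array([[x,y,z] for x in(-l/2,l/2) for y in(-w/2,w/2) for z in(z0,z1)])
c,s=np.cos(np.radians(18)),np.sin(np.radians(18))
dk=lambda x,z:np.array([[x*c-z*s,y,.012+x*s+z*c] for y in(-.06,.06)])
M=dict(big_jar_center=cyl((.029,0),(.029,.054),(.027,.074)),small_jar_center=cyl((.023,0),(.023,.042),(.021,.056)),
 bottle_center=cyl((.021,0),(.021,.052),(.010,.06),(.001,.08)),
 large_board_center=box(.11,.056,0,.012),small_board_center=box(.08,.04,0,.012),
 tray=box(.118,.198,0,.016),stand=cyl((.039,0),(.039,.022)),mug=cyl((.038,0),(.038,.085)),tape=cyl((.048,0),(.048,.024)),
 deck=np.vstack([dk(-.008,-.005),dk(-.008,.03),dk(0,.03),dk(.145,0),dk(.145,-.01)]))
def place(n,q,dz=0):
    P=M[n]; C,S=np.cos(q[2]),np.sin(q[2])
    return P@np.array([[C,S,0],[-S,C,0],[0,0,1]])+[q[0],q[1],dz]
def hullmask(k,P):
    m=np.zeros((420,560),np.uint8); h=cv2.convexHull(proj(k,P).astype(np.float32))
    cv2.fillConvexPoly(m,np.round(h*64).astype(np.int32),255,cv2.LINE_AA,6); return m/255.
def fit(n,cams,g,dz=0,masks=None):
    """masks: {cam:(calib,mask)}"""
    yaw=n in("large_board_center","small_board_center","tray","deck")
    def cost(v):
        q=np.r_[v[:2],v[2]/.1*.1 if yaw else 0]
        t=0
        for k,m in masks.values():
            h=hullmask(k,place(n,q,dz)); t+=1-np.minimum(h,m).sum()/np.maximum(h,m).sum()
        return t
    s0=np.array([g+d for d in np.vstack([np.zeros(3),np.diag([.015,.015,.15])])])
    r=minimize(cost,g,method="Nelder-Mead",options=dict(initial_simplex=s0,xatol=2e-4,fatol=1e-4,maxiter=250))
    return r.x,r.fun/len(masks)
E
cat > m.py <<'E'
from h import *
G=dict(big_jar_center=(224,275),small_jar_center=(152,277),bottle_center=(417,280),large_board_center=(289,277),small_board_center=(353,277),tray=(380,210),stand=(293,206),deck=(194,236),mug=(205,145),tape=(362,154))
ks={c:eyes.get_calibration(c) for c in("top","side")}
for c in ks: eyes.read_camera(c)
for n,uv in G.items():
    ms={}
    for c in ks:
        r=finder.silhouettes(c,n)
        if r: ms[c]=(ks[c],r[0]["mask"]); print("  ",n,c,[(round(d["p"],2),np.round(d["bbox"]).tolist()) for d in r[:2]])
    g=np.r_[ray(ks["top"],uv,.02)[0,:2],-np.pi/2*0-.1]
    for cs in (["top"],["side"],["top","side"]):
        mm={c:ms[c] for c in cs if c in ms}
        if len(mm)==len(cs):
            x,f=fit(n,0,g,0,mm); print(n,cs,np.round(x,4),round(f,3))
E
python3 m.py
```

```text
big_jar_center top [(0.78, [213.0, 267.0, 236.0, 288.0])]
   big_jar_center side [(0.76, [151.0, 196.0, 179.0, 236.0]), (0.63, [112.0, 179.0, 134.0, 206.0])]
big_jar_center ['top'] [ 0.4348  0.1558 -0.0958] 0.222
big_jar_center ['side'] [ 0.4416  0.1676 -0.0231] 0.123
big_jar_center ['top', 'side'] [ 0.4375  0.1597 -0.0641] 0.18
   small_jar_center top [(0.7, [143.0, 269.0, 164.0, 287.0])]
   small_jar_center side [(0.91, [112.0, 177.0, 132.0, 207.0])]
small_jar_center ['top'] [0.4281 0.3563 0.0018] 0.225
small_jar_center ['side'] [ 0.4295  0.3599 -0.0027] 0.177
small_jar_center ['top', 'side'] [0.4282 0.3539 0.0015] 0.204
   bottle_center top [(0.7, [404.0, 273.0, 427.0, 285.0])]
   bottle_center side [(0.9, [330.0, 335.0, 357.0, 384.0])]
bottle_center ['top'] [ 0.4322 -0.3483 -0.1842] 0.211
bottle_center ['side'] [ 0.4341 -0.3449 -0.2736] 0.115
bottle_center ['top', 'side'] [ 0.4339 -0.3463 -0.168 ] 0.168
   large_board_center top [(0.76, [275.0, 253.0, 302.0, 293.0])]
   large_board_center side [(0.83, [177.0, 246.0, 240.0, 280.0])]
large_board_center ['top'] [ 0.4358 -0.0106 -0.2
[... 982 characters left out ...]
82.0, 218.0, 244.0])]
   deck side [(0.93, [168.0, 162.0, 239.0, 209.0])]
deck ['top'] [ 0.5463  0.2589 -0.0659] 0.089
deck ['side'] [ 0.5481  0.264  -0.0917] 0.207
deck ['top', 'side'] [ 0.546   0.2603 -0.0824] 0.152
   mug top [(0.66, [192.0, 125.0, 222.0, 171.0])]
   mug side [(0.68, [246.0, 150.0, 286.0, 184.0])]
mug ['top'] [0.7848 0.2173 0.1333] 0.146
mug ['side'] [ 0.7877  0.2242 -0.2136] 0.165
mug ['top', 'side'] [0.7846 0.218  0.0777] 0.161
   tape top [(0.93, [345.0, 139.0, 383.0, 172.0])]
   tape side [(0.95, [373.0, 219.0, 417.0, 255.0])]
tape ['top'] [ 0.782  -0.2158 -0.0357] 0.581
tape ['side'] [ 0.7871 -0.2106 -0.1458] 0.252
tape ['top', 'side'] [ 0.7821 -0.2136 -0.0525] 0.424
```

```bash
python3 -m inch '[-1,0.74,0.66,0,-0.056,-1,0.74,0.66,0,-0.056,-1,0.74,0.66,0,-0.056,-1,0.74,0.66,0,-0.056,-1,0.74,0.66,0,-0.056,-1,0.74,0.66,0,-0.056,-1,0.74,0.66,0,-0.056,-1,0.74,0.66,0,-0.056]' 20; python3 -m inch '[-1,0,0,0,0,-1,0,0,0,0,-1,0,0,0,0]'
cat > w.py <<'E'
import sys
from h import *
k=eyes.get_calibration("wrist"); im=eyes.read_camera("wrist")
print(np.round(bot.read_state()["tool_pos"],4))
for a in sys.argv[1:]:
    n,x,y,z=a.split(","); 
    for d in finder.silhouettes("wrist",n)[:2]:
        q,f=fit(n,0,np.array([float(x),float(y),-.15]),float(z),{"w":(k,d["mask"])}); print(n,round(d["p"],2),np.round(q,4),round(f,3),np.round(d["bbox"]).tolist())
E
python3 w.py bottle_center,.434,-.346,0
```

```text
t: 2.0
tool_pos: [0.4366, -0.3437, 0.223]
tcp_rot: [[-1.0, 0.0, 0.001], [0.0, 1.0, -0.0], [-0.001, -0.0, -1.0]]
force: [0.3, -1.2, -0.5]
gripper_width: 1.002
grasp_force: 0.0
t: 2.3
tool_pos: [0.4347, -0.3456, 0.2225]
tcp_rot: [[-1.0, -0.0, -0.0], [-0.0, 1.0, 0.0], [0.0, 0.0, -1.0]]
force: [0.6, 0.5, 0.4]
gripper_width: 1.0
grasp_force: 0.0
[ 0.4345 -0.346   0.2225]
bottle_center 0.91 [ 0.4331 -0.3471 -0.0681] 0.097 [256.0, 170.0, 294.0, 213.0]
```

```bash
python3 -m inch '[-1,0,0,-0.8,0,-1,0,0,-0.8,0,-1,0,0,-0.8,0,-1,0,0,-0.8,0,-1,0,0,-0.77,0,-1,0,0,0,0,1,0,0,0,0,1,0,0,0,0]' 20; python3 -m inch '[1,0,0,0,0,1,0,0,0,0,1,0,0,0,0,1,0,0,0,0,1,0,0,0,0]'
```

```text
t: 3.2
tool_pos: [0.4367, -0.3466, 0.0264]
tcp_rot: [[-1.0, -0.001, 0.004], [-0.001, 1.0, -0.002], [-0.004, -0.002, -1.0]]
force: [1.0, 0.7, -0.8]
gripper_width: 0.893
grasp_force: 0.0
t: 3.7
tool_pos: [0.4357, -0.3455, 0.0245]
tcp_rot: [[-1.0, -0.001, 0.001], [-0.001, 1.0, -0.001], [-0.001, -0.001, -1.0]]
force: [0.2, -0.3, 3.4]
gripper_width: 0.476
grasp_force: 20.0
```

```bash
python3 -m inch '[1,0,0,0.8,0,1,0,0,0.8,0,1,0,0,0.8,0]'; python3 -m inch '[1,0.49,0.815,0,0,1,0.49,0.815,0,0,1,0.49,0.815,0,0,1,0.49,0.815,0,0,1,0.49,0.815,0,0,1,0.49,0.815,0,0,1,0.49,0.815,0,0,1,0.49,0.815,0,0]'; python3 -m inch '[1,0,0,0,0,1,0,0,0,0,1,0,0,0,0]'; python3 w.py stand,.632,-.02,0
```

```text
t: 4.0
tool_pos: [0.4348, -0.3449, 0.1449]
tcp_rot: [[-1.0, -0.001, -0.002], [-0.001, 1.0, 0.001], [0.002, 0.001, -1.0]]
force: [0.7, 0.2, -0.5]
gripper_width: 0.48
grasp_force: 20.0
t: 4.8
tool_pos: [0.6316, -0.0173, 0.1436]
tcp_rot: [[-1.0, -0.001, -0.001], [-0.001, 1.0, 0.0], [0.001, 0.0, -1.0]]
force: [1.3, -0.6, -0.9]
gripper_width: 0.474
grasp_force: 20.0
t: 5.1
tool_pos: [0.6304, -0.0198, 0.1435]
tcp_rot: [[-1.0, -0.0, -0.002], [-0.0, 1.0, -0.0], [0.002, -0.0, -1.0]]
force: [0.2, -0.8, -0.7]
gripper_width: 0.477
grasp_force: 20.0
[ 0.6305 -0.0202  0.1437]
stand 0.64 [ 0.6321 -0.0203 -0.1353] 0.337 [233.0, 169.0, 318.0, 232.0]
```

```bash
python3 -m inch '[1,0.05,0,-0.6,0,1,0,0,-0.6,0,1,0,0,-0.6,0,1,0,0,-0.3,0,1,0,0,-0.18,0,1,0,0,0,0,1,0,0,0,0]'; python3 -m inch '[-1,0,0,0,0,-1,0,0,0,0,-1,0,0,0,0,-1,0,0,0,0,-1,0,0,0.8,0,-1,0,0,0.8,0,-1,0,0,0.8,0,-1,0,0,0.8,0]'; python3 w.py stand,.632,-.02,0 bottle_center,.632,-.02,.004
```

```text
t: 5.9
tool_pos: [0.6344, -0.0197, 0.031]
tcp_rot: [[-1.0, -0.0, 0.002], [-0.0, 1.0, 0.0], [-0.002, 0.0, -1.0]]
force: [-0.0, 0.7, -0.5]
gripper_width: 0.476
grasp_force: 20.0
t: 6.7
tool_pos: [0.6336, -0.0192, 0.1918]
tcp_rot: [[-1.0, -0.001, 0.0], [-0.001, 1.0, 0.0], [-0.0, 0.0, -1.0]]
force: [0.9, 0.3, -0.0]
gripper_width: 0.993
grasp_force: 0.0
[ 0.6377 -0.0195  0.2004]
stand 0.72 [ 0.632 -0.02  -0.15 ] 1.0 [92.0, 4.0, 141.0, 48.0]
stand 0.63 [ 0.6326 -0.0205 -0.0875] 0.409 [241.0, 160.0, 313.0, 226.0]
bottle_center 0.78 [ 0.6314 -0.0193 -0.0806] 0.102 [255.0, 173.0, 296.0, 221.0]
```

```bash
python3 -m inch '[-1,-0.79,0.045,0,-0.087,-1,-0.79,0.045,0,-0.087,-1,-0.79,0.045,0,-0.087,-1,-0.79,0.045,0,-0.087,-1,-0.79,0.045,0,-0.087,-1,0,0,0,0,-1,0,0,0,0,-1,0,0,0,0]'; python3 w.py large_board_center,.437,-.008,0
```

```text
t: 7.65
tool_pos: [0.4372, -0.0078, 0.1899]
tcp_rot: [[-0.977, 0.215, 0.0], [0.215, 0.977, -0.0], [-0.0, -0.0, -1.0]]
force: [0.2, 0.5, 0.4]
gripper_width: 0.998
grasp_force: 0.0
[ 0.4373 -0.0078  0.1898]
large_board_center 0.84 [ 0.4356 -0.009  -0.205 ] 0.039 [249.0, 144.0, 297.0, 239.0]
```

```bash
python3 -m inch '[-1,-0.02,-0.01,-0.74,0,-1,0,0,-0.74,0,-1,0,0,-0.74,0,-1,0,0,-0.74,0,-1,0,0,-0.74,0,-1,0,0,0,0,1,0,0,0,0,1,0,0,0,0]' 20; python3 -m inch '[1,0,0,0,0,1,0,0,0,0,1,0,0,0,0,1,0,0,0,0,1,0,0,0.97,0,1,0,0,0.97,0,1,0,0,0.97,0]';python3 -m inch '[1,0.4,0.66,0.1,0.034,1,0.4,0.66,0.1,0.034,1,0.4,0.66,0,0.034,1,0.4,0.66,0,0.034,1,0.4,0.66,0,0.034,1,0.4,0.66,0,0.034,1,0.4,0.66,0,0.034,1,0.4,0.66,0,0.034]';python3 -m inch '[1,0,0,0,0,1,0,0,0,0,1,0,0,0,0]'; python3 w.py deck,.546,.26,0; python3 - <<'E'
from h import *
im=eyes.read_camera("wrist").copy();k=eyes.get_calibration("wrist")
for q,col in(((.546,.26,-.08),(0,255,0)),((.546,.26,-.03),(255,0,0))):
    P=place("deck",q)[[2,3,4,5,6,7]]
    for u in proj(k,P): cv2.circle(im,tuple(int(v) for v in u),2,col,-1)
cv2.imwrite("pics/w1.png",im[:,:,::-1])
E
```

```text
t: 8.55
tool_pos: [0.4358, -0.0085, 0.0048]
tcp_rot: [[-0.977, 0.215, -0.001], [0.215, 0.977, -0.0], [0.0, -0.0, -1.0]]
force: [-0.6, 0.3, -0.1]
gripper_width: 0.897
grasp_force: 0.0
t: 9.25
tool_pos: [0.4346, -0.0087, 0.152]
tcp_rot: [[-0.977, 0.215, -0.001], [0.215, 0.977, -0.0], [0.001, -0.001, -1.0]]
force: [2.2, 1.1, -1.1]
gripper_width: 0.632
grasp_force: 20.0
t: 10.05
tool_pos: [0.5955, 0.2568, 0.1601]
tcp_rot: [[-0.997, 0.08, -0.001], [0.08, 0.997, -0.0], [0.001, -0.0, -1.0]]
force: [0.2, 1.0, 0.1]
gripper_width: 0.637
grasp_force: 20.0
t: 10.35
tool_pos: [0.5945, 0.2546, 0.1602]
tcp_rot: [[-0.997, 0.081, -0.001], [0.081, 0.997, -0.001], [0.001, -0.001, -1.0]]
force: [-0.2, -0.9, -1.1]
gripper_width: 0.643
grasp_force: 20.0
[0.5946 0.2544 0.1606]
deck 0.89 [ 0.5467  0.2609 -0.0613] 0.785 [213.0, 139.0, 344.0, 244.0]
```

View pics/w1.png

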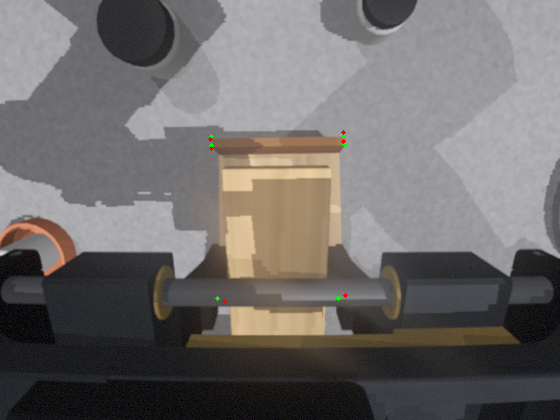

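The wrist picture shows the held board's lower end at (221–330,167) over the deck, the stop's inner edge at (217,153)–(341,150). That puts the deck about 2 mm farther out than estimated and about 2.5 mm to +y of the board.

```bash
python3 -m inch '[1,0.17,0.05,-0.7,0,1,0,0,-0.7,0,1,0,0,-0.5,0,1,0,0,-0.16,0,1,0,0,0,0,1,0,0,0,0]'; python3 -m inch '[1,0,0,-0.06,0,1,0,0,-0.06,0,1,0,0,0,0]' 6;  python3 -m inch '[1,0,0,-0.06,0,1,0,0,-0.06,0,1,0,0,0,0]';  python3 -m inch '[1,0,0,-0.06,0,1,0,0,-0.06,0,1,0,0,0,0]'; python3 - <<'E'
from h import *
cv2.imwrite("pics/s2.png",cv2.resize(eyes.read_camera("side")[110:270,60:340,::-1],None,fx=2.5,fy=2.5))
E
```

```text
t: 11.1
tool_pos: [0.6049, 0.2583, 0.0593]
tcp_rot: [[-0.997, 0.08, 0.003], [0.08, 0.997, 0.001], [-0.003, 0.001, -1.0]]
force: [1.3, 0.7, 0.3]
gripper_width: 0.638
grasp_force: 20.0
t: 11.4
tool_pos: [0.6041, 0.2582, 0.0521]
tcp_rot: [[-0.997, 0.081, 0.001], [0.081, 0.997, 0.001], [-0.001, 0.001, -1.0]]
force: [-0.1, 0.5, -0.4]
gripper_width: 0.642
grasp_force: 6.0
t: 11.7
tool_pos: [0.6037, 0.258, 0.0451]
tcp_rot: [[-0.997, 0.081, -0.0], [0.081, 0.997, -0.0], [0.0, -0.0, -1.0]]
force: [-0.1, 0.4, -0.3]
gripper_width: 0.64
grasp_force: 6.0
t: 12.0
tool_pos: [0.6037, 0.2579, 0.039]
tcp_rot: [[-0.997, 0.081, -0.0], [0.081, 0.997, -0.0], [0.0, -0.0, -1.0]]
force: [-0.3, 0.1, 0.1]
gripper_width: 0.642
grasp_force: 6.0
```

View pics/s2.png

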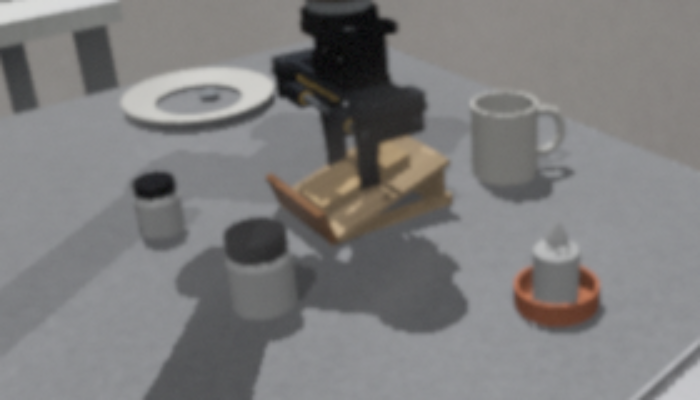

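The side crop shows the board between the fingers at (370,180), already pitched to the slope.

```bash
python3 -m inch '[1,0,0,-0.05,0,1,-0.05,0,-0.02,0,1,-0.05,0,-0.015,0,1,0,0,0,0]' 5;  python3 -m inch '[-1,0,0,0,0,-1,0,0,0,0,-1,0,0,0,0,-1,0,0,0.5,0,-1,0,0,0.8,0,-1,0,0,0.8,0,-1,0,0,0.8,0]'; python3 -m inch '[-1,-0.6,0,0,0,-1,-0.6,0,0,0,-1,0,0,0,0,-1,0,0,0,0]';python3 - <<'E'
from h import *
cv2.imwrite("pics/w3.png",eyes.read_camera("wrist")[:,:,::-1])
E
```

```text
t: 12.45
tool_pos: [0.5981, 0.2578, 0.035]
tcp_rot: [[-0.997, 0.081, -0.001], [0.081, 0.997, -0.001], [0.001, -0.001, -1.0]]
force: [-0.5, 0.4, -0.2]
gripper_width: 0.643
grasp_force: 5.0
t: 13.15
tool_pos: [0.5987, 0.2578, 0.1819]
tcp_rot: [[-0.997, 0.081, -0.0], [0.081, 0.997, -0.0], [0.0, -0.0, -1.0]]
force: [0.7, 0.3, 0.1]
gripper_width: 0.997
grasp_force: 0.0
t: 13.55
tool_pos: [0.5388, 0.2582, 0.1809]
tcp_rot: [[-0.997, 0.08, 0.001], [0.08, 0.997, 0.001], [-0.001, 0.001, -1.0]]
force: [0.6, 0.2, -0.1]
gripper_width: 1.004
grasp_force: 0.0
```

View pics/w3.png

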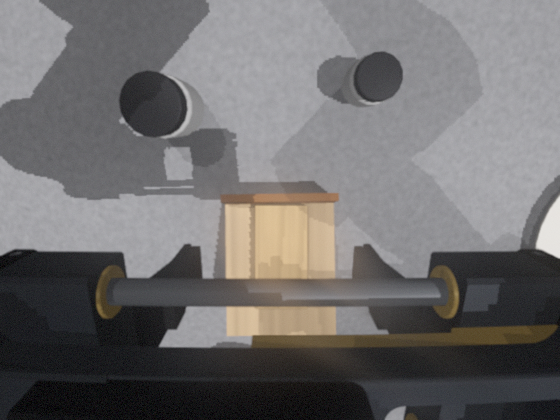

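The wrist picture shows the board edges at columns 255 and 308, between deck edges 225 and 337, so it is centred. The stop at row 198 hides its lower end, so I'll check that from the top camera once the arm is clear.

```bash
python3 -m inch '[-1,-0.208,-0.88,0,-0.006,-1,-0.208,-0.88,0,-0.006,-1,-0.208,-0.88,0,-0.006,-1,-0.208,-0.88,0,-0.006,-1,-0.208,-0.88,0,-0.006,-1,-0.208,-0.88,0,-0.006,-1,-0.208,-0.88,0,-0.006,-1,-0.208,-0.88,0,-0.006]';python3 -m inch '[-1,-0.208,-0.88,0,-0.006,-1,-0.208,-0.88,0,-0.006,-1,0,0,0,0,-1,0,0,0,0,-1,0,0,0,0]'; python3 w.py small_board_center,.435,-.182,0; python3 - <<'E'
from h import *
a=eyes.read_camera("top")[165:255,150:240,::-1];b=eyes.read_camera("side")[145:215,155:255,::-1]
cv2.imwrite("pics/t4.png",np.hstack([cv2.resize(a,(400,400),interpolation=cv2.INTER_CUBIC),cv2.resize(b,(400,400),interpolation=cv2.INTER_CUBIC)]))
E
```

```text
t: 14.4
tool_pos: [0.456, -0.096, 0.1804]
tcp_rot: [[-0.994, 0.105, 0.001], [0.105, 0.994, -0.0], [-0.001, -0.0, -1.0]]
force: [-0.2, -0.9, 0.0]
gripper_width: 0.997
grasp_force: 0.0
t: 14.9
tool_pos: [0.4354, -0.1819, 0.1802]
tcp_rot: [[-0.994, 0.11, -0.0], [0.11, 0.994, 0.0], [0.0, 0.0, -1.0]]
force: [-0.4, -0.7, 0.3]
gripper_width: 0.997
grasp_force: 0.0
[ 0.4355 -0.1814  0.1802]
small_board_center 0.81 [ 0.4356 -0.1828 -0.1176] 0.064 [256.0, 164.0, 297.0, 230.0]
small_board_center 0.67 [ 0.435 -0.182 -0.15 ] 1.0 [163.0, 307.0, 305.0, 343.0]
```

View pics/t4.png

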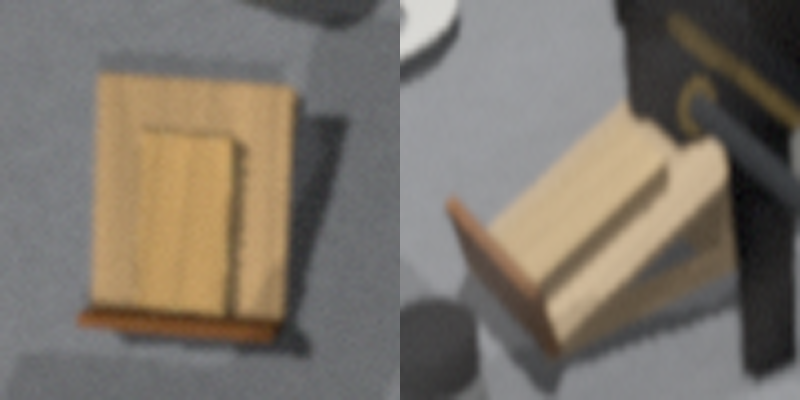

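The top crop shows the large board flat and centred within about 3 mm, its upper end about 35 mm below the deck's top edge, so it is against the stop. Next is the small board.

```bash
python3 -m inch '[-1,0,-0.01,-0.7,0,-1,0,0,-0.7,0,-1,0,0,-0.7,0,-1,0,0,-0.7,0,-1,0,0,-0.7,0,-1,0,0,0,0,1,0,0,0,0,1,0,0,0,0]' 20; python3 -m inch '[1,0,0,0,0,1,0,0,0,0,1,0,0,0,0,1,0,0,0,0,1,0,0,0,0,1,0,0,0.97,0,1,0,0,0.97,0,1,0,0,0.97,0]';python3 -m inch '[1,0.3,0.88,0,0.008,1,0.3,0.88,0,0.008,1,0.3,0.88,0,0.008,1,0.3,0.88,0,0.008,1,0.3,0.88,0,0.008,1,0.3,0.88,0,0.008,1,0.3,0.88,0,0.008,1,0.3,0.88,0,0.008]';python3 -m inch '[1,0.3,0.88,0,0.008,1,0.3,0.88,0,0.008,1,0,0,0,0,1,0,0,0,0,1,0,0,0,0]'; python3 - <<'E'
from h import *
cv2.imwrite("pics/w5.png",eyes.read_camera("wrist")[:,:,::-1])
E
```

```text
t: 15.9
tool_pos: [0.4355, -0.1821, 0.006]
tcp_rot: [[-0.994, 0.11, 0.001], [0.11, 0.994, -0.0], [-0.001, 0.0, -1.0]]
force: [0.2, -0.4, 0.1]
gripper_width: 0.896
grasp_force: 0.0
t: 16.7
tool_pos: [0.4342, -0.1825, 0.1522]
tcp_rot: [[-0.994, 0.111, -0.002], [0.111, 0.994, 0.0], [0.002, -0.0, -1.0]]
force: [1.9, 0.1, -0.7]
gripper_width: 0.455
grasp_force: 20.0
t: 17.5
tool_pos: [0.5549, 0.1713, 0.1507]
tcp_rot: [[-0.997, 0.078, -0.0], [0.078, 0.997, -0.0], [0.0, -0.0, -1.0]]
force: [0.3, 0.5, -0.2]
gripper_width: 0.458
grasp_force: 20.0
t: 18.0
tool_pos: [0.5842, 0.2565, 0.1504]
tcp_rot: [[-0.997, 0.071, -0.001], [0.071, 0.997, -0.001], [0.001, -0.001, -1.0]]
force: [-0.6, 0.3, -0.3]
gripper_width: 0.452
grasp_force: 20.0
```

View pics/w5.png

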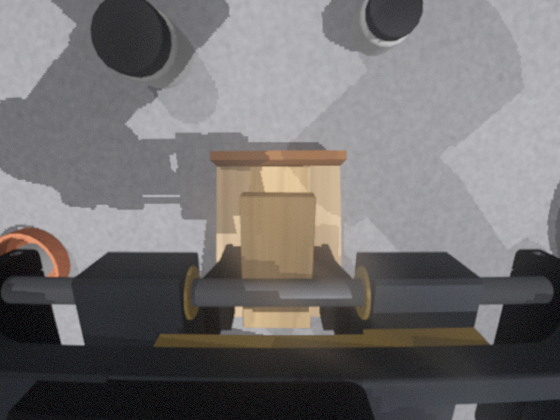

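The wrist picture shows the held board (241–316) and the deck (216–341) sharing centre column 278.5.

```bash
python3 -m inch '[1,0.04,0.01,-0.7,0,1,0,0,-0.7,0,1,0,0,-0.4,0,1,0,0,0,0,1,0,0,0,0]'; python3 -m inch '[1,0,0,-0.06,0,1,0,0,-0.06,0,1,0,0,0,0]' 6;  python3 -m inch '[1,0,0,-0.06,0,1,0,0,-0.06,0,1,0,0,0,0]';  python3 -m inch '[1,0,0,-0.06,0,1,0,0,-0.05,0,1,0,0,0,0]'; python3 -m inch '[1,-0.05,0,-0.016,0,1,-0.05,0,-0.016,0,1,0,0,0,0]' 5
```

```text
t: 18.55
tool_pos: [0.5873, 0.2572, 0.0617]
tcp_rot: [[-0.997, 0.071, 0.001], [0.071, 0.997, -0.0], [-0.001, 0.0, -1.0]]
force: [0.5, 0.0, -0.5]
gripper_width: 0.454
grasp_force: 20.0
t: 18.85
tool_pos: [0.5872, 0.2582, 0.0556]
tcp_rot: [[-0.998, 0.071, 0.001], [0.071, 0.998, 0.001], [-0.001, 0.001, -1.0]]
force: [-0.3, -0.4, 0.4]
gripper_width: 0.463
grasp_force: 6.0
t: 19.15
tool_pos: [0.5868, 0.2581, 0.0484]
tcp_rot: [[-0.998, 0.07, -0.0], [0.07, 0.998, -0.0], [0.0, -0.0, -1.0]]
force: [-0.9, 0.4, 0.9]
gripper_width: 0.458
grasp_force: 6.0
t: 19.45
tool_pos: [0.5869, 0.2581, 0.0431]
tcp_rot: [[-0.998, 0.071, 0.0], [0.071, 0.998, -0.0], [-0.0, -0.0, -1.0]]
force: [0.3, 0.5, 0.2]
gripper_width: 0.455
grasp_force: 6.0
t: 19.75
tool_pos: [0.5811, 0.2578, 0.0413]
tcp_rot: [[-0.998, 0.071, -0.001], [0.071, 0.998, -0.0], [0.001, -0.001, -1.0]]
force: [-0.6, -0.4, 0.8]
gripper_width: 0.46
grasp_force: 5.0
```

```bash
python3 -m inch '[-1,0,0,0,0,-1,0,0,0,0,-1,0,0,0,0,-1,0,0,0.5,0,-1,0,0,0.8,0,-1,0,0,0.8,0,-1,0,0,0.8,0]'; python3 -m inch '[-1,-0.715,-0.49,0,0,-1,-0.715,-0.49,0,0,-1,-0.715,-0.49,0,0,-1,-0.715,-0.49,0,0,-1,0,0,0,0,-1,0,0,0,0,-1,0,0,0,0]';python3 w.py big_jar_center,.438,.16,0; python3 - <<'E'
from h import *
a=eyes.read_camera("top")[165:255,150:240,::-1];b=eyes.read_camera("side")[145:215,155:255,::-1]
cv2.imwrite("pics/t6.png",np.hstack([cv2.resize(a,(400,400),interpolation=cv2.INTER_CUBIC),cv2.resize(b,(400,400),interpolation=cv2.INTER_CUBIC)]))
E
```

```text
t: 20.45
tool_pos: [0.5817, 0.2578, 0.1883]
tcp_rot: [[-0.998, 0.071, -0.0], [0.071, 0.998, -0.0], [0.0, -0.0, -1.0]]
force: [0.6, 0.9, 0.2]
gripper_width: 0.967
grasp_force: 0.0
t: 21.15
tool_pos: [0.4399, 0.1608, 0.1872]
tcp_rot: [[-0.998, 0.07, 0.002], [0.07, 0.998, 0.001], [-0.001, 0.001, -1.0]]
force: [1.6, 0.9, -0.1]
gripper_width: 0.998
grasp_force: 0.0
[0.44   0.1608 0.1869]
big_jar_center 0.59 [ 0.4369  0.1601 -0.1598] 0.072 [250.0, 167.0, 305.0, 234.0]
big_jar_center 0.38 [ 0.438  0.16  -0.15 ] 1.0 [342.0, 309.0, 353.0, 335.0]
```

View pics/t6.png

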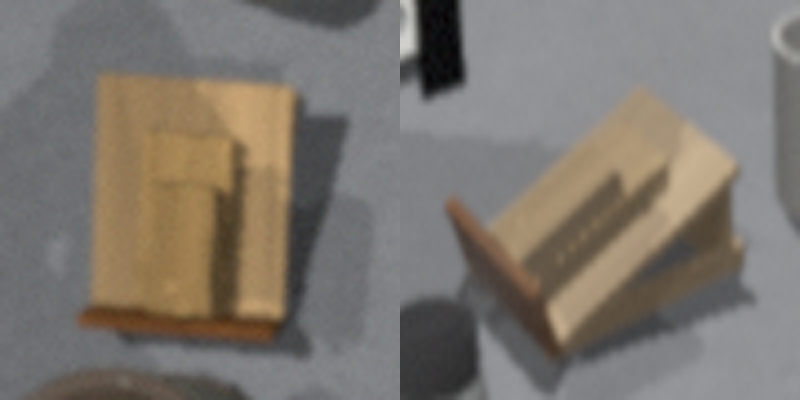

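The small board lies flat on the large one with its lower end at the stop, and both are centred. Next is the big jar.

```bash
python3 -m inch '[-1,-0.04,-0.02,-0.66,0,-1,0,0,-0.66,0,-1,0,0,-0.66,0,-1,0,0,-0.66,0,-1,0,0,-0.66,0,-1,0,0,0,0,1,0,0,0,0,1,0,0,0,0]' 25; python3 -m inch '[1,0,0,0,0,1,0,0,0,0,1,0,0,0,0,1,0,0,0,0,1,0,0,1,0,1,0,0,1,0,1,0,0,1,0]';python3 -m inch '[1,0.36,-0.865,0,0,1,0.36,-0.865,0,0,1,0.36,-0.865,0,0,1,0.36,-0.865,0,0,1,0.36,-0.865,0,0,1,0.36,-0.865,0,0,1,0.36,-0.865,0,0,1,0.36,-0.865,0,0]';python3 -m inch '[1,0.36,-0.865,0,0,1,0.36,-0.865,0,0,1,0.36,-0.865,0,0,1,0,0,0,0,1,0,0,0,0,1,0,0,0,0]'
```

```text
t: 22.15
tool_pos: [0.4382, 0.16, 0.0231]
tcp_rot: [[-0.998, 0.07, 0.003], [0.07, 0.998, 0.002], [-0.002, 0.002, -1.0]]
force: [-0.1, -0.5, 0.3]
gripper_width: 0.894
grasp_force: 0.0
t: 22.85
tool_pos: [0.4358, 0.1584, 0.1727]
tcp_rot: [[-0.997, 0.071, -0.002], [0.071, 0.997, -0.001], [0.002, -0.001, -1.0]]
force: [1.3, 1.0, -3.3]
gripper_width: 0.658
grasp_force: 25.0
t: 23.65
tool_pos: [0.5804, -0.1887, 0.1706]
tcp_rot: [[-0.997, 0.071, -0.002], [0.071, 0.997, 0.001], [0.002, 0.001, -1.0]]
force: [0.5, 0.7, -2.7]
gripper_width: 0.661
grasp_force: 25.0
t: 24.25
tool_pos: [0.634, -0.3159, 0.1707]
tcp_rot: [[-0.998, 0.07, -0.002], [0.07, 0.998, 0.001], [0.002, 0.001, -1.0]]
force: [0.8, 0.2, -2.3]
gripper_width: 0.658
grasp_force: 25.0
```

```bash
python3 -m inch '[1,0,0,-0.7,0,1,0,0,-0.7,0,1,0,0,-0.7,0,1,0,0,-0.5,0,1,0,0,-0.2,0,1,0,0,-0.08,0,1,0,0,0,0,1,0,0,0,0]'; python3 -m inch '[-1,0,0,0,0,-1,0,0,0,0,-1,0,0,0,0,-1,0,0,0,0,-1,0,0,1,0,-1,0,0,1,0,-1,0,0,1,0]';python3 -m inch '[-1,-0.274,0.895,0,0,-1,-0.274,0.895,0,0,-1,-0.274,0.895,0,0,-1,-0.274,0.895,0,0,-1,-0.274,0.895,0,0,-1,-0.274,0.895,0,0,-1,-0.274,0.895,0,0,-1,-0.274,0.895,0,0]';python3 -m inch '[-1,-0.274,0.895,0,0,-1,-0.274,0.895,0,0,-1,-0.274,0.895,0,0,-1,-0.274,0.895,0,0,-1,-0.274,0.895,0,0,-1,-0.274,0.895,0,0,-1,-0.274,0.895,0,0,-1,0,0,0,0]';python3 -m inch '[-1,0,0,0,0,-1,0,0,0,0]'; python3 w.py small_jar_center,.4285,.355,0
```

```text
t: 25.05
tool_pos: [0.6361, -0.3169, 0.0299]
tcp_rot: [[-0.998, 0.07, 0.003], [0.07, 0.998, -0.001], [-0.003, -0.001, -1.0]]
force: [-0.1, -0.1, -2.9]
gripper_width: 0.662
grasp_force: 25.0
t: 25.75
tool_pos: [0.6346, -0.3168, 0.1795]
tcp_rot: [[-0.998, 0.071, -0.001], [0.071, 0.998, -0.0], [0.001, -0.0, -1.0]]
force: [1.3, 0.3, 0.1]
gripper_width: 0.999
grasp_force: 0.0
t: 26.55
tool_pos: [0.5246, 0.0429, 0.1783]
tcp_rot: [[-0.997, 0.071, 0.001], [0.071, 0.997, 0.0], [-0.001, 0.0, -1.0]]
force: [1.3, -0.6, 0.1]
gripper_width: 0.999
grasp_force: 0.0
t: 27.35
tool_pos: [0.4283, 0.3593, 0.178]
tcp_rot: [[-0.998, 0.065, 0.002], [0.065, 0.998, 0.002], [-0.001, 0.002, -1.0]]
force: [-1.2, -0.2, -0.2]
gripper_width: 1.003
grasp_force: 0.0
t: 27.55
tool_pos: [0.4294, 0.3537, 0.1777]
tcp_rot: [[-0.997, 0.071, -0.0], [0.071, 0.997, -0.0], [0.0, -0.0, -1.0]]
force: [0.9, -0.1, -0.6]
gripper_width: 0.999
grasp_force: 0.0
[0.4296 0.3534 0.1778]
small_jar_center 0.65 [ 0.4285  0.3575 -0.0595] 0.084 [258.0, 174.0, 303.0, 225.0]
```

```bash
python3 -m inch '[-1,-0.02,0.06,-0.63,0,-1,0,0,-0.63,0,-1,0,0,-0.63,0,-1,0,0,-0.63,0,-1,0,0,-0.63,0,-1,0,0,0,0,1,0,0,0,0,1,0,0,0,0]' 20; python3 -m inch '[1,0,0,0,0,1,0,0,0,0,1,0,0,0,0,1,0,0,0,0,1,0,0,0,0,1,0,0,1,0,1,0,0,1,0,1,0,0,1,0]';python3 -m inch '[1,0.318,-0.938,0,0,1,0.318,-0.938,0,0,1,0.318,-0.938,0,0,1,0.318,-0.938,0,0,1,0.318,-0.938,0,0,1,0.318,-0.938,0,0,1,0.318,-0.938,0,0,1,0.318,-0.938,0,0]';python3 -m inch '[1,0.318,-0.938,0,0,1,0.318,-0.938,0,0,1,0.318,-0.938,0,0,1,0.318,-0.938,0,0,1,0,0,0,0,1,0,0,0,0,1,0,0,0,0]'; python3 w.py tray,.627,-.261,0 big_jar_center,.635,-.316,.004
```

```text
t: 28.45
tool_pos: [0.4296, 0.3583, 0.0222]
tcp_rot: [[-0.997, 0.071, 0.002], [0.071, 0.997, 0.003], [-0.002, 0.003, -1.0]]
force: [-0.2, -0.1, 1.5]
gripper_width: 0.891
grasp_force: 0.0
t: 29.25
tool_pos: [0.4279, 0.357, 0.1712]
tcp_rot: [[-0.998, 0.071, -0.001], [0.071, 0.998, -0.002], [0.001, -0.002, -1.0]]
force: [0.7, 1.5, -0.7]
gripper_width: 0.517
grasp_force: 20.0
t: 30.05
tool_pos: [0.5555, -0.0196, 0.1699]
tcp_rot: [[-0.998, 0.071, -0.001], [0.071, 0.998, 0.0], [0.001, 0.0, -1.0]]
force: [1.4, 1.3, 0.5]
gripper_width: 0.516
grasp_force: 20.0
t: 30.75
tool_pos: [0.6186, -0.2044, 0.1696]
tcp_rot: [[-0.998, 0.07, -0.001], [0.07, 0.998, 0.001], [0.001, 0.001, -1.0]]
force: [-0.6, -0.2, -1.1]
gripper_width: 0.52
grasp_force: 20.0
[ 0.6187 -0.204   0.17  ]
tray 0.78 [ 0.6255 -0.2612  0.1435] 0.334 [120.0, 135.0, 326.0, 268.0]
big_jar_center 0.91 [ 0.6357 -0.3158 -0.1321] 0.229 [123.0, 197.0, 205.0, 252.0]
```

```bash
python3 -m inch '[1,0,-0.04,-0.7,0,1,0,0,-0.7,0,1,0,0,-0.7,0,1,0,0,-0.5,0,1,0,0,-0.2,0,1,0,0,-0.1,0,1,0,0,0,0,1,0,0,0,0]'; python3 -m inch '[-1,0,0,0,0,-1,0,0,0,0,-1,0,0,0,0,-1,0,0,0,0,-1,0,0,1,0,-1,0,0,1,0,-1,0,0,1,0]';python3 -m inch '[-1,-0.7,-0.7,0,0,-1,-0.7,-0.7,0,0,-1,-0.7,-0.7,0,0,-1,-0.7,-0.7,0,0,-1,-0.7,-0.7,0,0,-1,-0.7,-0.7,0,0,-1,-0.7,-0.7,0,0,-1,-0.7,-0.7,0,0]';python3 -m inch '[-1,0,-0.8,0,0,-1,0,-0.8,0,0,-1,0,-0.8,0,0,-1,0,0,0,0,-1,0,0,0,0]'; python3 - <<'E'
from h import *
a=eyes.read_camera("top")[110:300,130:450,::-1];b=eyes.read_camera("side")[130:330,100:440,::-1]
cv2.imwrite("pics/a7.png",cv2.resize(a,None,fx=2.45,fy=2.45,interpolation=cv2.INTER_CUBIC))
cv2.imwrite("pics/b7.png",cv2.resize(b,None,fx=2.35,fy=2.35,interpolation=cv2.INTER_CUBIC))
E
```

```text
t: 31.7
tool_pos: [0.6204, -0.2073, 0.027]
tcp_rot: [[-0.998, 0.07, 0.003], [0.07, 0.998, -0.001], [-0.003, -0.0, -1.0]]
force: [0.6, 0.3, -1.4]
gripper_width: 0.518
grasp_force: 20.0
t: 32.4
tool_pos: [0.6188, -0.2074, 0.1768]
tcp_rot: [[-0.998, 0.071, -0.001], [0.071, 0.998, -0.0], [0.001, -0.0, -1.0]]
force: [1.1, -0.4, -0.5]
gripper_width: 0.985
grasp_force: 0.0
t: 33.2
tool_pos: [0.3375, -0.4885, 0.1756]
tcp_rot: [[-0.998, 0.07, 0.0], [0.07, 0.998, -0.0], [-0.001, -0.0, -1.0]]
force: [0.9, 0.5, 0.7]
gripper_width: 0.998
grasp_force: 0.0
t: 33.7
tool_pos: [0.3385, -0.6076, 0.174]
tcp_rot: [[-0.997, 0.072, -0.001], [0.072, 0.997, 0.002], [0.001, 0.002, -1.0]]
force: [0.1, 0.5, 0.5]
gripper_width: 0.998
grasp_force: 0.0
```

View pics/a7.png

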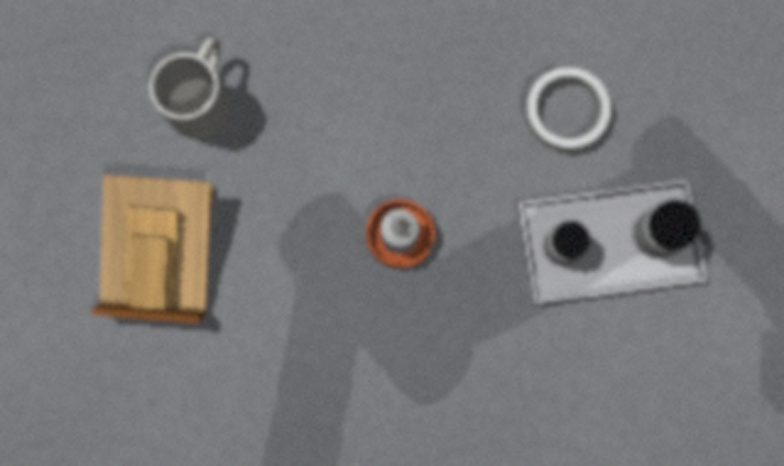

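View pics/b7.png

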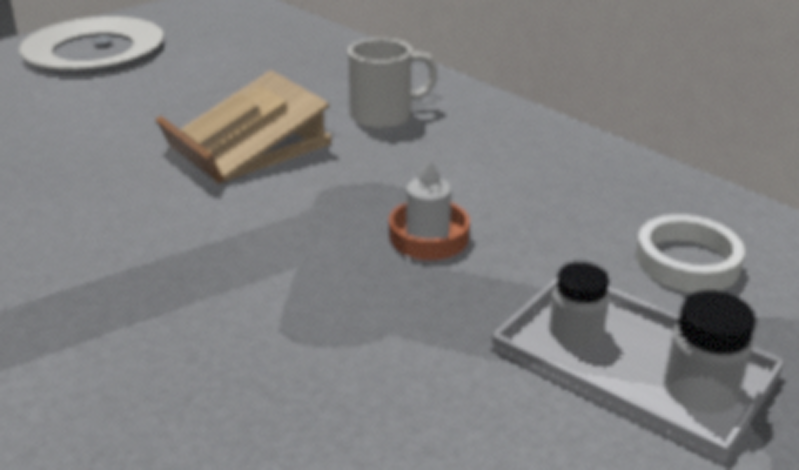

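Both pictures show the jars upright in the tray, the bottle in the stand, the boards stacked at the stop, and the mug and tape untouched. One quick numeric check of the board positions before handing in.

```bash
python3 - <<'E'
from h import *
k=eyes.get_calibration("top"); im=cv2.resize(eyes.read_camera("top")[165:255,150:240],None,fx=6.6,fy=6.6,interpolation=cv2.INTER_CUBIC)
def dp(x,y,z,q=(.547,.2605,-.07)):
    p=np.array([x*c-z*s,y,.012+x*s+z*c]);C,S=np.cos(q[2]),np.sin(q[2]);return [q[0]+C*p[0]-S*p[1],q[1]+S*p[0]+C*p[1],p[2]]
for L,W,z,col in((.145,.12,0,(0,0,255)),(.11,.056,.012,(0,255,0)),(.08,.04,.024,(255,0,0))):
    P=np.array([dp(x,y,z) for x,y in((0,-W/2),(L,-W/2),(L,W/2),(0,W/2))])
    u=((proj(k,P)-[150,165]+.5)*6.6).astype(np.int32); cv2.polylines(im,[u],True,col,1)
cv2.imwrite("pics/o8.png",im[:,:,::-1])
E
```

```text
(no output)
```

View pics/o8.png

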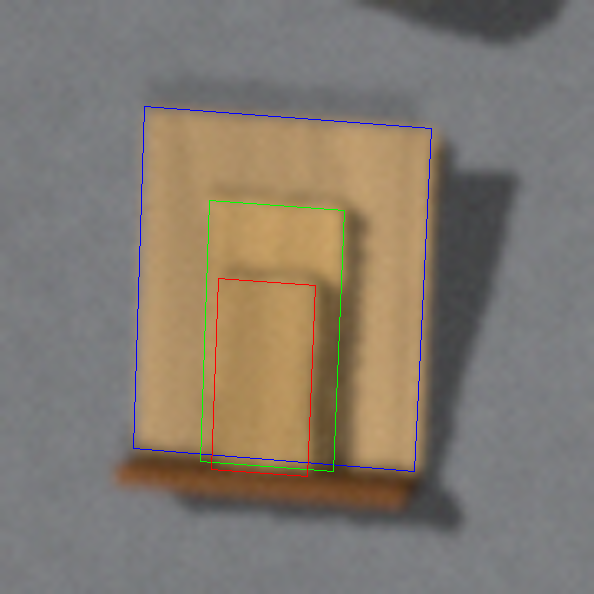

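The overlay of nominal outlines matches the deck, large board and small board within about 3 mm.

```bash
python3 -c "
from rig import ticket; print(ticket.finish_job())"
```

```text
the job is handed in; nothing more can be done
None
```

The job is handed in (no verdict came back): in the last pictures both jars stand in the tray, the bottle is in the stand, and the two boards are stacked against the stop within about 3 mm of nominal, with the mug and tape not visibly moved.

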